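# Set and lock the slotted fence of a plate jig

### The job

Set up the plate jig: slide the steel fence along its two slots until the line scribed on the near end of its wall stands at the pointer of the index block, with the clamp still loose. Then tighten the clamp by swinging its black lever clockwise (seen from above) until it has clearly bitten and holds the fence firmly there, but stop by feel and do not overtighten it. Do not force the fence against its guide bolt, leave the other things on the bench alone, and let go of everything at the end.

Things in the scene. Friction and masses are not known exactly. Their poses are not given: they have to be found in the camera images.
- base_plate: fixed aluminium base plate of the jig, 140 (x) x 170 (y) x 12 mm thick, lying on the worktop; origin at the centre of its underside; its y axis is the sliding direction of the fence
- fence: loose steel fence, about 0.45 kg, lying on the base plate: slotted foot 112 (x) x 100 (y) x 8 mm; upright wall along its +y edge, 112 mm long, 12 mm thick (centred at y = +44 mm), top 45 mm above the underside. Origin: centre of the underside, 12 mm above the worktop. Grasp the wall across its thickness from above near its near end (x = -42 mm), clear of the clamp and its hub
- fence_line (a point): the scribed line at the near (-x) end face of the fence's wall, in the middle of the wall's thickness: fence frame (-56, +44, 4.5) mm; the line also runs over the wall's top. The fence drags with some 3 to 7 N and binds on its bolts if pulled askew, so an arm that yields under load leaves it a few mm short: let go, look again and correct
- index_tip (a point): tip of the pointer of the small fixed dark index block (10 x 18 x 7 mm) on the near edge of the base plate; its place along the edge varies. The fence is set when fence_line and index_tip have the same y in the base plate's frame (x differs by about 4 mm). The fence starts 10 to 50 mm short and has to move in the base's +y
- clamp_lever: black clamp lever on an upright stud at (0, -12) mm in the base plate's frame. Origin on that axis at the plate's top, 12 mm above the worktop; it points along its own -y: hub 26 mm wide, arm 10 mm wide. Starts loose, pointing within 1.1 rad of the base's -y; clockwise from above, towards the base's -x, tightens. Stays where left. It bites 0.7 to 1.8 rad from the start, differently each time
- lever_tip (a point): top centre of the upright round knob (14 mm wide, 20 mm high) at the lever's end, 60 mm from its axis, 54 mm above the worktop. Pushing it round takes 1 to 2 N while loose; after the bite a stiff spring washer makes the push rise steadily to 7 N (0.42 N m) within some 0.25 rad, where the clamp is well tightened; 10 N and more is overtightened
- guide_bolt: fixed guide bolt, (38, -12) mm in the base plate's frame; origin on its axis at the plate's top; head 20 mm wide, 16 mm high. The fence's two slots (12 mm wide, along y, at fence x = 0 and 38 mm, from y = -42 to +22 mm) run on this bolt's and the clamp's 9 mm shanks with 1.5 mm play each side: the fence slides along the base's y and cannot be lifted off
- pcr_plate: bystander: white 96-well plate 84 x 126 x 16 mm, on the right of the worktop
- vial_1: bystander: brown screw-cap vial, 26 mm diameter, 49 mm high, right of the base plate
- vial_0: bystander: white screw-cap vial, 26 mm diameter, 49 mm high, behind the base plate
- tube_strip: bystander: strip of eight small tubes, 7 x 70 x 22 mm, in front on the right
- tweezers: bystander: steel tweezers 120 x 14 x 9 mm, on the front edge
- lab_timer: bystander: small timer 68 x 64 x 18 mm behind the base plate
- marker: bystander: marker pen 128 x 12 x 12 mm, in front on the right

How it is judged:
On the way, in this order (a step that is already met when the one before it is completed fails the run):
1. the fence stands at rest at the pointer (its line within 2 mm) while the clamp is still loose (y of fence_line in the frame of index_tip between -0.002 and 0.002 m and linear speed of fence below 0.01 m/s and contact force between clamp_lever and fence below 3 N), for 0.2 s.
2. the clamp is tightened on the fence at the pointer (y of fence_line in the frame of index_tip between -0.0025 and 0.0025 m and contact force between clamp_lever and fence above 24 N), for 0.2 s.
At the end, for the whole second after the job is handed in: the fence's scribed line stands within 2.5 mm of the pointer along the sliding direction, at rest, and the clamp presses on the fence with more than 24 N (all of step 2 and linear speed of fence below 0.01 m/s); the robot touches nothing.
It fails at once if the clamp is overtightened (presses on the fence with more than 60 N) (contact force between clamp_lever and fence above 60 N).
It fails at once if the fence is forced against its guide bolt (more than 25 N) (contact force between fence and guide_bolt above 25 N).
It fails at once if a bystander is shifted by more than 20 mm (distance of any of pcr_plate, vial_1, vial_0, tube_strip, tweezers, lab_timer, marker from where it was at the start of the episode above 0.02 m).
It also fails if it takes over 64 s, if anything falls off the work surface, if the arm or the gripper's body presses on something with over 40 N, if the wrist force passes 120 N, or if a joint passes its speed limit or range.

### The arm

A 7-joint arm with a two-finger parallel gripper is mounted at the origin on a cart in front of the work surface, level with it; the furniture and walls round the work are solid. World frame = base frame: x ahead of the robot, y to its left, z up, the work surface at z = 0. Lengths are in m, angles in rad, forces in N, time in s.
With the tool pointing down it reaches from about 0.4 to 0.85 m from the base axis. Payload 10.4 kg.
Tool frame: the origin (TCP) lies between the finger pads; the fingertips stand robot.nose_length ahead of it and the grasp point (between the pads) lies 3 mm ahead of it (robot.nose_length is the distance from the TCP to the fingertips, in m); z points along the fingers, y is the line along which they close (so a half turn about z gives the same grasp; the last joint's range is limited). The gripper opens to 85 mm and grips with 20 to 120 N. Pads are 22 mm wide; open, the fingers measure 114 mm over their backs; the gripper's body (76 mm by 85 mm) begins 54 mm behind the grasp point. The pads swing forward as they close: fully open they stand 13 mm farther back than shut.
Start: joints at [-1.297, 0.332, -0.065, 1.46, 0.022, 1.35, -0.088], TCP at [0.183, 0.598, 0.253] pointing down, gripper open.
Joint ranges: [-2.6, 2.6], [-0.5, 2.12], [-1.47, 1.34], [0.16, 2.42], [-1.27, 4.41], [0.06, 2.06], [-2.6, 2.6]. Speed limits (rad/s): [2.22, 2.22, 2.79, 2.79, 3.14, 3.14, 3.14].

### API

Orientations are given as a unit quaternion [x, y, z, w].
In Python, from plant import robot, optics gives the robot as it stands.
- The arm moves only by the tool drive_tool, never from a script. Its argument "motion" is a list of rows, each an object of numbers: "dx", "dy", "dz": the shift along the tool's x, y, z in mm; "twist": the turn about the tool's z in rad. In form: [{"dx": .., "dy": .., "dz": .., "twist": ..}, ...]. A call has 1 to 8 rows; each row is the pose to reach, as a shift and turn from the pose commanded when the call began, along the tool's axes at that moment; what a row does not reach only later rows make up. A row lasts 1/8 s, in which the tool goes at most 62.5 mm and 10.7 degrees, less where a joint would pass 70% of its speed; a pose out of reach is approached as far as the arm can. A call with a gripper value outside its range is refused whole. "hand" is the finger opening in mm, from 0 to 85.4, set as the call begins (left out, the last holds). The fingers move at their own pace and stop on an object; "grip_force" is the grip in N (left out, the last holds). Time passes only in rows, so rows that repeat a pose let the fingers close. It gives the time, the measured TCP pose, the force, the opening and the grip force at its end, in the units of the state.
- robot.get_obs(): the state, without advancing time (a new reading comes with each control period).
- optics.get_image(name): name is "scene" or "top" or "wrist"; returns the picture (384x512x3 uint8, red, green, blue); there is no depth.
- optics.get_calibration(name): a dict with "fx", "fy", "cx", "cy" (pixels), "R" (3x3) and "t" (3): a world point X has camera coordinates R X + t. Camera axes: x right, y down, z forward; pixel columns grow to the right and rows downward; lengths in m; the calibration is good to about 2 mm. A picture is of the moment at which its call begins: read the wrist's pose just before it. get_calibration takes no time and is no camera call; for the wrist camera it gives the pose at the moment of the call.
- robot.sign_off(): hands the job in; it is judged then, once.
The state is a dict: "time_s": time; "qpos": joint angles; "joint_vel": joint speeds; "tau": joint torques, N m; "eef_pos": TCP position; "ee_rot": TCP orientation; "contact_force": force on the tool from outside, world axes, zero at the start; "ft_torque": the same for the moment, N m; "finger_gap": finger opening in m; "gripper_force": force on a finger pad.
Only numpy, scipy, OpenCV 4.12 (cv2) and the standard library are available. Lean on these libraries where they do the work, as an engineer would, in place of code of your own. Each camera call takes 0.05 s, during which the arm holds its last target. There are 200 camera calls.

## Working session

There is one attempt and no reset: what is moved stays moved. The work goes in short steps, Python scripts to look and compute and a tool call to move; the robot and the scene stay as the last step left them, time stands still between calls to the robot, and variables do not carry over. Pictures are saved under pics/ and viewed, at most 10 in all, crops included, and the job is handed in when it is done.

Besides the shell and the picture viewer there is one more tool, called after "Emit:" by a JSON object that holds its "name" and its "arguments", one argument or row to a line. drive_tool: Moves the arm, as the interface text tells. Its arguments: {"type":"object","properties":{"motion":{"type":"array"},"hand":{"type":"number"},"grip_force":{"type":"number"}},"required":["motion"]}

```bash
mkdir -p pics; cat > h.py <<'E'
import numpy as np, cv2
from plant import robot, optics
from scipy.spatial.transform import Rotation as Ro
def snap(n,f,crop=None,s=1):
    c=optics.get_calibration(n); im=optics.get_image(n)[:,:,::-1]
    cv2.imwrite('pics/raw_'+f,im)
    if crop: x0,y0,x1,y1=crop; im=im[y0:y1,x0:x1]
    cv2.imwrite('pics/'+f,cv2.resize(im,None,fx=s,fy=s,interpolation=cv2.INTER_CUBIC))
    np.save('pics/'+f+'.npy',c,allow_pickle=True)
    return c
def ray(c,u,v,z):
    R=np.array(c['R']);t=np.array(c['t'])
    d=R.T@np.array([(u-c['cx'])/c['fx'],(v-c['cy'])/c['fy'],1]);o=-R.T@t
    return o+d*(z-o[2])/d[2]
def proj(c,X):
    p=np.array(c['R'])@np.array(X)+np.array(c['t']);return p[0]/p[2]*c['fx']+c['cx'],p[1]/p[2]*c['fy']+c['cy']
def L(f): return np.load('pics/'+f+'.npy',allow_pickle=True).item()
E
python3 - <<'E'
from h import *
c=snap('top','top1.png',None,1.5);print(c)
c=snap('scene','sc1.png',None,1.5)
o=robot.get_obs();print({k:o[k] for k in ('time_s','eef_pos','ee_rot','contact_force','finger_gap')},robot.nose_length)
E
```

```text
{'fx': 434.02516851891266, 'fy': 434.02516851891266, 'cx': 254.4968268738254, 'cy': 196.57644966133006, 'R': array([[-0.02639011, -0.99938092,  0.02326674],
       [-0.98078701,  0.02138476, -0.193906  ],
       [ 0.1932884 , -0.02793691, -0.98074417]]), 't': array([-0.01692945,  0.54414748,  1.050041  ])}
{'time_s': 0.1, 'eef_pos': array([0.18274656, 0.59734034, 0.25256597]), 'ee_rot': array([ 1.47879251e-01,  9.89005188e-01, -6.79068525e-04, -5.80093252e-05]), 'contact_force': array([-0.1758991 ,  0.40022613, -0.03038415]), 'finger_gap': 0.0851006989577029} 0.022
```

View pics/top1.png

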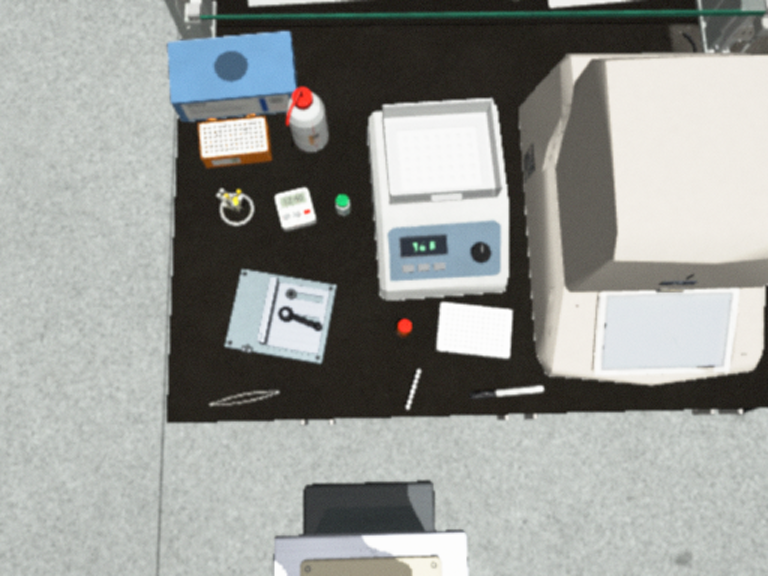

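View pics/sc1.png

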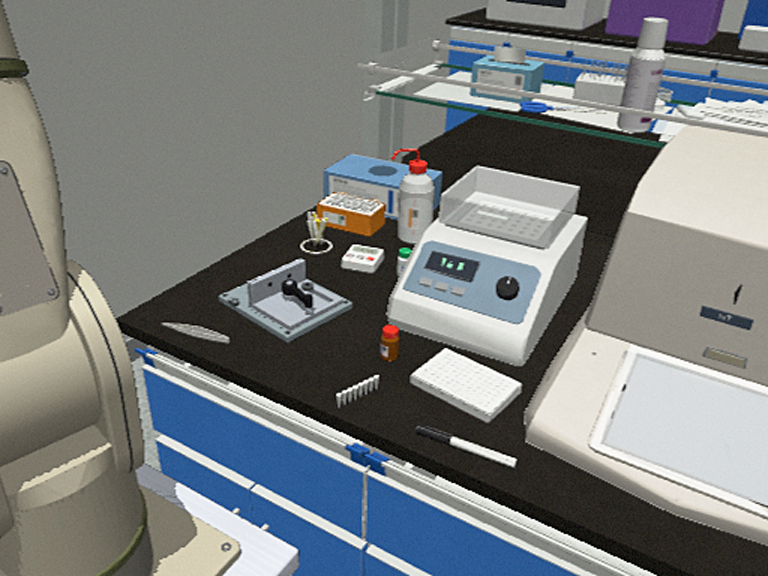

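The top view shows the plate's corners at (241,269), (336,284), (322,362) and (226,347). The wall is at (270,312), the lever hub at (285,314), the knob at (317,324) and the index block at (248,348).

```bash
python3 - <<'E'
from h import *
c=L('top1.png')
for n,u,v,z in [('c1',241,269,.012),('c2',336,284,.012),('c3',322,362,.012),('c4',226,347,.012),('hub',286,314,.045),('knob',318,325,.054),('wallnear',263,343,.057),('wallfar',274,279,.057),('idx',248,348,.019)]:
    print(n,ray(c,u/1.5,v/1.5,z).round(4))
o=robot.get_obs();R=Ro.from_quat(o['ee_rot']).as_matrix();print(R.round(3))
w=optics.get_calibration('wrist');print(w)
print('cam pos',(-np.array(w['R']).T@w['t']))
E
```

```text
c1 [0.6037 0.2159 0.012 ]
c2 [0.573  0.0489 0.012 ]
c3 [0.4363 0.0747 0.012 ]
c4 [0.4661 0.2395 0.012 ]
hub [0.5158 0.1326 0.045 ]
knob [0.4944 0.0781 0.054 ]
wallnear [0.4659 0.1691 0.057 ]
wallfar [0.5742 0.1515 0.057 ]
idx [0.4626 0.2005 0.019 ]
[[-0.956  0.293 -0.   ]
 [ 0.293  0.956 -0.001]
 [-0.    -0.001 -1.   ]]
{'fx': 303.985039732742, 'fy': 303.985039732742, 'cx': 257.51585377009167, 'cy': 193.7082467708939, 'R': array([[ 2.92885837e-01,  9.56147303e-01, -4.69614094e-04],
       [ 9.21607280e-01, -2.82174693e-01,  2.66491021e-01],
       [ 2.54672158e-01, -7.84842457e-02, -9.63837287e-01]]), 't': array([-0.62552241, -0.03423303,  0.3780189 ])}
cam pos [0.11848518 0.6181004  0.37317775]
```

Emit:
{"name": "drive_tool", "arguments": {
  "motion": [
    {"dx": -50, "dy": -40, "dz": 5, "twist": 0},
    {"dx": -95, "dy": -75, "dz": 10, "twist": -0.03},
    {"dx": -140, "dy": -110, "dz": 20, "twist": -0.06},
    {"dx": -190, "dy": -150, "dz": 30, "twist": -0.09},
    {"dx": -235, "dy": -186, "dz": 40, "twist": -0.117},
    {"dx": -280, "dy": -222, "dz": 50, "twist": -0.117},
    {"dx": -330, "dy": -261, "dz": 60, "twist": -0.117},
    {"dx": -375, "dy": -297, "dz": 70, "twist": -0.117}
  ]
}}

```text
time_s: 1.1
eef_pos: [0.4553, 0.2021, 0.183]
ee_rot: [0.09, 0.996, 0.0, 0.0]
contact_force: [1.0, 1.0, 0.8]
finger_gap: 0.0854
gripper_force: 0.0
```

Emit:
{"name": "drive_tool", "arguments": {
  "motion": [
    {"dx": -30, "dy": -30, "dz": 0, "twist": 0},
    {"dx": -30, "dy": -30, "dz": 0, "twist": 0},
    {"dx": -30, "dy": -30, "dz": 0, "twist": 0}
  ]
}}

```text
time_s: 1.48
eef_pos: [0.4782, 0.1697, 0.1831]
ee_rot: [0.09, 0.996, 0.0, -0.0]
contact_force: [-0.0, 0.7, 0.0]
finger_gap: 0.0855
gripper_force: 0.0
```

```bash
python3 - <<'E'
from h import *
c=snap('wrist','w1.png',None,1.5)
o=robot.get_obs();print(o['eef_pos'],o['contact_force'])
print(-np.array(c['R']).T@c['t'])
E
```

```text
[0.47804148 0.17019149 0.18312195] [-0.58024146  0.53074737  0.48080428]
[0.41218968 0.18255084 0.30368917]
```

View pics/w1.png

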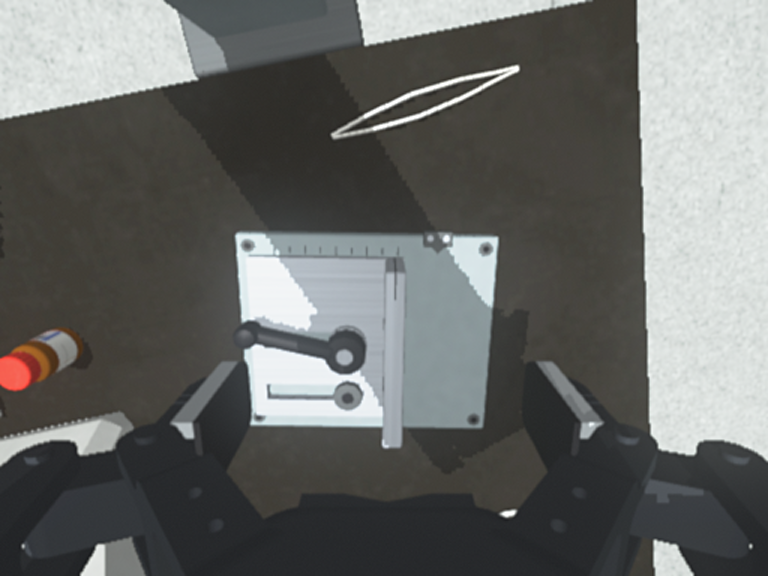

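The wrist view puts the plate's near edge at the top. The index block's pointer is at about (438,250), and the wall top with its scribed line is at x≈396. I'll enlarge that part.

```bash
python3 - <<'E'
from h import *
im=cv2.imread('pics/raw_w1.png')[145:305,150:340]
cv2.imwrite('pics/w1c.png',cv2.resize(im,None,fx=4,fy=3.75,interpolation=cv2.INTER_CUBIC))
c=L('w1.png')
P=[ray(c,u/1.5,v/1.5,.012)[:2] for u,v in [(236,234),(497,236),(484,427),(245,430)]]
print(np.round(P,4),np.mean(P,0))
for a,b in((0,1),(3,2)): d=P[b]-P[a];print(np.linalg.norm(d),np.arctan2(-d[0],d[1]))
for a,b in((0,3),(1,2)): d=P[b]-P[a];print(np.linalg.norm(d),np.arctan2(d[1],d[0]))
E
```

```text
[[0.4371 0.0803]
 [0.4684 0.2449]
 [0.6048 0.2196]
 [0.5762 0.0489]] [0.52160134 0.14843903]
0.16754324938234497 -0.18773045354576154
0.1730685591645645 -0.16623877196953904
0.14255691389766217 -0.2217309791396633
0.1387567459449634 -0.18312334139224234
```

View pics/w1c.png

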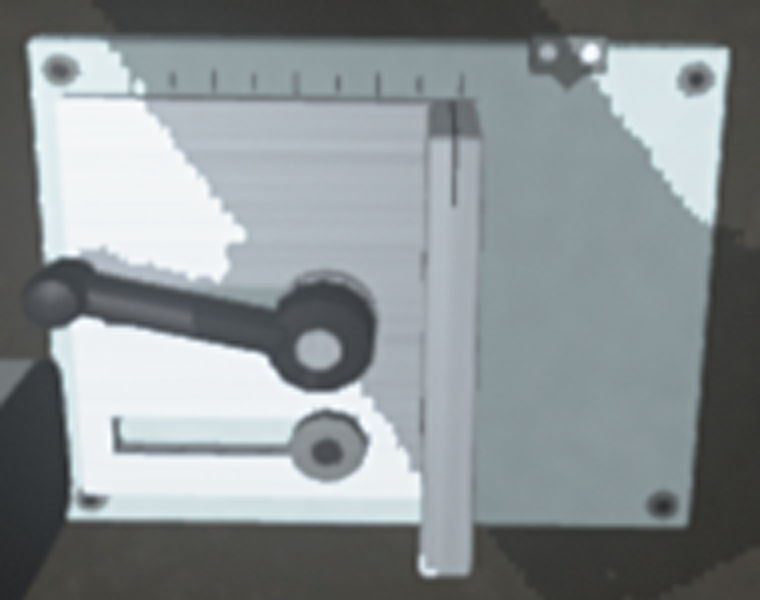

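Crop: pointer tip at (570,88). The scribed line at the foot of the near end face is at (453,101), its top edge at (455,137), and the knob's top centre is at (50,300).

```bash
python3 - <<'E'
from h import *
c=L('w1.png')
g=lambda u,v,z:ray(c,150+u/4,145+v/3.75,z)
y=-0.185;B=np.array([[np.cos(y),-np.sin(y)],[np.sin(y),np.cos(y)]]);o=np.array([.5210,.1475])
for n,u,v,z in[('tip',570,88,.0165),('line',453,101,.0165),('linetop',455,137,.057),('wallfar',447,572,.057),('hub',319,349,.045),('bolt',328,450,.028),('knob',50,300,.054)]:
    p=g(u,v,z);print(n,p.round(4),(B.T@(p[:2]-o)).round(4))
E
```

```text
tip [0.4715 0.2061 0.0165] [-0.0594  0.0485]
line [0.4698 0.1779 0.0165] [-0.0559  0.0205]
linetop [0.4698 0.1776 0.057 ] [-0.0559  0.0201]
wallfar [0.5784 0.1565 0.057 ] [0.0547 0.0194]
hub [0.5195 0.1373 0.045 ] [ 0.0004 -0.0103]
bolt [0.5556 0.1306 0.028 ] [ 0.0371 -0.0102]
knob [0.4931 0.0834 0.054 ] [-0.0157 -0.0682]
```

Emit:
{"name": "drive_tool", "arguments": {
  "motion": [
    {"dx": -4.5, "dy": 6, "dz": 30, "twist": 0.008},
    {"dx": -4.5, "dy": 6, "dz": 60, "twist": 0.008},
    {"dx": -4.5, "dy": 6, "dz": 90, "twist": 0.008},
    {"dx": -4.5, "dy": 6, "dz": 110, "twist": 0.008},
    {"dx": -4.5, "dy": 6, "dz": 122, "twist": 0.008},
    {"dx": -4.5, "dy": 6, "dz": 130, "twist": 0.008},
    {"dx": -4.5, "dy": 6, "dz": 132, "twist": 0.008},
    {"dx": -4.5, "dy": 6, "dz": 132, "twist": 0.008}
  ],
  "hand": 50,
  "grip_force": 20
}}

```text
time_s: 2.52
eef_pos: [0.4845, 0.1745, 0.0518]
ee_rot: [0.094, 0.996, 0.0, 0.0]
contact_force: [0.3, 0.5, 0.2]
finger_gap: 0.05
gripper_force: 0.0
```

Emit:
{"name": "drive_tool", "arguments": {
  "motion": [
    {"dx": 0, "dy": 0, "dz": 0, "twist": 0},
    {"dx": 0, "dy": 0, "dz": 0, "twist": 0},
    {"dx": 0, "dy": 0, "dz": 0, "twist": 0},
    {"dx": 0, "dy": 0, "dz": 0, "twist": 0},
    {"dx": 0, "dy": 0, "dz": 0, "twist": 0},
    {"dx": 0, "dy": 0, "dz": 0, "twist": 0}
  ],
  "hand": 0
}}

```text
time_s: 3.28
eef_pos: [0.4844, 0.1741, 0.0516]
ee_rot: [0.094, 0.996, 0.0, 0.0]
contact_force: [-1.0, -1.6, 5.7]
finger_gap: 0.012
gripper_force: 20.1
```

Emit:
{"name": "drive_tool", "arguments": {
  "motion": [
    {"dx": 0, "dy": 3, "dz": 0, "twist": 0},
    {"dx": 0, "dy": 6, "dz": 0, "twist": 0},
    {"dx": 0, "dy": 9, "dz": 0, "twist": 0},
    {"dx": 0, "dy": 12, "dz": 0, "twist": 0},
    {"dx": 0, "dy": 15, "dz": 0, "twist": 0},
    {"dx": 0, "dy": 18, "dz": 0, "twist": 0},
    {"dx": 0, "dy": 21, "dz": 0, "twist": 0},
    {"dx": 0, "dy": 24, "dz": 0, "twist": 0}
  ]
}}

```text
time_s: 4.28
eef_pos: [0.4891, 0.1968, 0.0517]
ee_rot: [0.094, 0.996, -0.0, 0.0]
contact_force: [-0.3, -5.0, 6.8]
finger_gap: 0.0119
gripper_force: 20.5
```

Emit:
{"name": "drive_tool", "arguments": {
  "motion": [
    {"dx": 0, "dy": 2, "dz": 0, "twist": 0},
    {"dx": 0, "dy": 4, "dz": 0, "twist": 0},
    {"dx": 0, "dy": 5, "dz": 0, "twist": 0},
    {"dx": 0, "dy": 5, "dz": 0, "twist": 0},
    {"dx": 0, "dy": 5, "dz": 0, "twist": 0}
  ]
}}

```text
time_s: 4.9
eef_pos: [0.4901, 0.2018, 0.0517]
ee_rot: [0.094, 0.996, -0.0, 0.0]
contact_force: [-0.7, -4.5, 6.3]
finger_gap: 0.0119
gripper_force: 20.4
```

```bash
python3 - <<'E'
from h import *
c=snap('wrist','w2.png',None,1.5)
print(proj(c,[.4715,.2061,.0165]))
E
```

```text
(np.float64(257.01701934197587), np.float64(203.08737320658176))
```

View pics/w2.png

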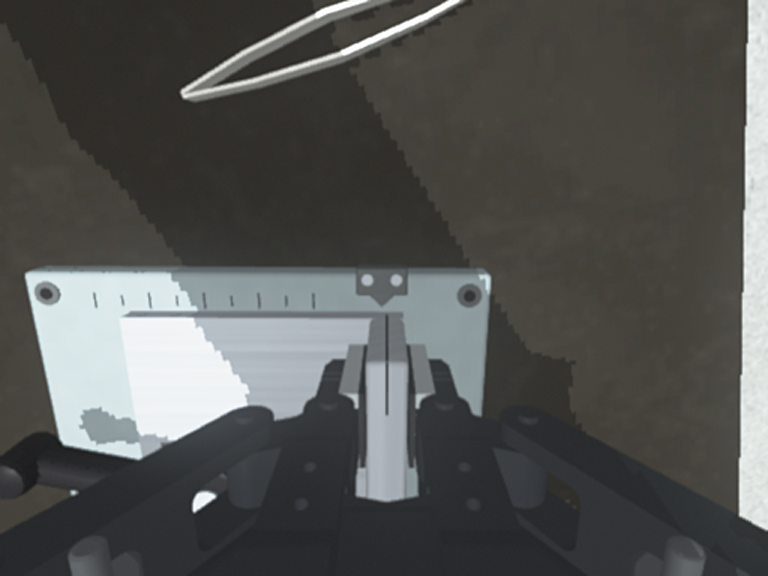

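The fence's line is at about (387,320) and the pointer tip at about (382,306), so it seems slightly past the pointer. I'll enlarge that area.

```bash
python3 - <<'E'
from h import *
im=cv2.imread('pics/raw_w2.png')[175:245,215:295]
cv2.imwrite('pics/w2c.png',cv2.resize(im,None,fx=8,fy=8,interpolation=cv2.INTER_CUBIC))
E
```

```text
(no output)
```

View pics/w2c.png

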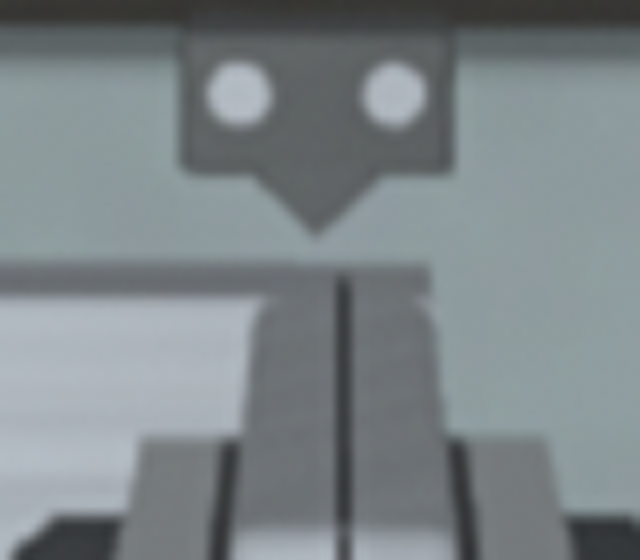

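Crop: pointer tip at (317,238), line foot at (343,278), block edges at 182 and 453, which is 15 px/mm.

```bash
python3 - <<'E'
from h import *
c=L('w2.png');y=-.188
g=lambda u,v,z:ray(c,215+u/8-.06,175+v/8-.06,z)[:2]
by=np.array([-np.sin(y),np.cos(y)])
t=g(317,238,.0165);l=g(343,278,.0165);lt=g(343,530,.057)
print(t,l,lt,(l-t)@by,(lt-t)@by,(lt-l)@by,(g(453,165,.019)-g(182,165,.019)))
E
```

```text
[0.47213647 0.20463721] [0.47524156 0.20581946] [0.47531092 0.20575337] 0.001741740676261813 0.0016897852192362087 -5.1955457025604e-05 [0.00334201 0.01742803]
```

Emit:
{"name": "drive_tool", "arguments": {
  "motion": [
    {"dx": 0, "dy": -1, "dz": 0, "twist": 0},
    {"dx": 0, "dy": -2, "dz": 0, "twist": 0},
    {"dx": 0, "dy": -2.5, "dz": 0, "twist": 0},
    {"dx": 0, "dy": -2.5, "dz": 0, "twist": 0},
    {"dx": 0, "dy": -2.5, "dz": 0, "twist": 0}
  ]
}}

```text
time_s: 5.58
eef_pos: [0.4894, 0.201, 0.0517]
ee_rot: [0.093, 0.996, 0.001, 0.0]
contact_force: [1.4, 3.1, 4.7]
finger_gap: 0.012
gripper_force: 20.1
```

Emit:
{"name": "drive_tool", "arguments": {
  "motion": [
    {"dx": 0, "dy": -0.5, "dz": 0, "twist": 0},
    {"dx": 0, "dy": -0.9, "dz": 0, "twist": 0},
    {"dx": 0, "dy": -0.9, "dz": 0, "twist": 0},
    {"dx": 0, "dy": -0.9, "dz": 0, "twist": 0}
  ]
}}

```text
time_s: 6.08
eef_pos: [0.4891, 0.2001, 0.0517]
ee_rot: [0.093, 0.996, 0.001, 0.0]
contact_force: [1.7, 4.5, 5.8]
finger_gap: 0.0117
gripper_force: 20.2
```

Emit:
{"name": "drive_tool", "arguments": {
  "motion": [
    {"dx": 0, "dy": 0, "dz": 0, "twist": 0},
    {"dx": 0, "dy": 0, "dz": 0, "twist": 0},
    {"dx": 0, "dy": 0, "dz": 0, "twist": 0}
  ],
  "hand": 40
}}

```text
time_s: 6.45
eef_pos: [0.4885, 0.1989, 0.0509]
ee_rot: [0.094, 0.996, -0.0, -0.0]
contact_force: [0.6, 0.1, -0.6]
finger_gap: 0.04
gripper_force: 0.0
```

```bash
python3 - <<'E'
from h import *
o=robot.get_obs();print(o['eef_pos'],o['contact_force'],o['finger_gap'],Ro.from_quat(o['ee_rot']).as_matrix().round(4))
c=snap('wrist','w3.png',(215,175,295,245),8)
E
```

```text
[0.48852096 0.1988587  0.05087896] [ 0.6188728   0.13400737 -0.59283963] 0.03995943735700293 [[-9.823e-01  1.871e-01 -1.100e-03]
 [ 1.871e-01  9.823e-01 -7.000e-04]
 [ 9.000e-04 -9.000e-04 -1.000e+00]]
```

View pics/w3.png

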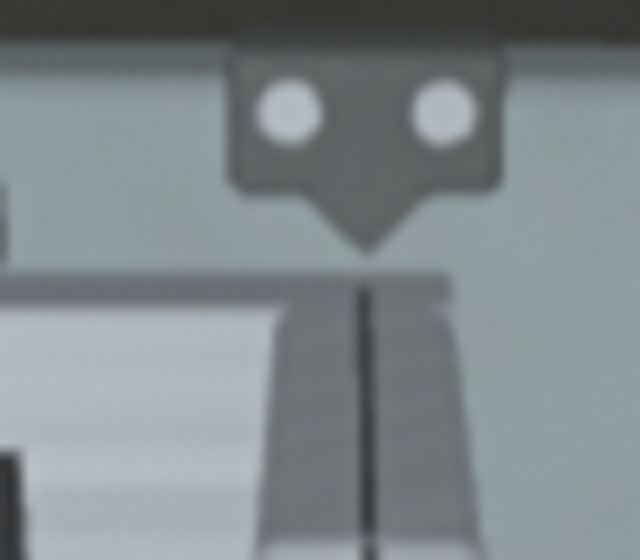

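The line is at (363,288) and the tip at (368,252), about 0.3 mm off, so the fence is set. Next is the lever: I'll close the fingers and go to the trailing side of the knob.

Emit:
{"name": "drive_tool", "arguments": {
  "motion": [
    {"dx": 0, "dy": 0, "dz": -30, "twist": 0},
    {"dx": 0, "dy": 0, "dz": -62, "twist": 0},
    {"dx": -10, "dy": -20, "dz": -75, "twist": 0.06},
    {"dx": -22, "dy": -45, "dz": -75, "twist": 0.13},
    {"dx": -36, "dy": -75, "dz": -75, "twist": 0.2},
    {"dx": -48, "dy": -103, "dz": -75, "twist": 0.262},
    {"dx": -57, "dy": -121, "dz": -75, "twist": 0.262},
    {"dx": -57, "dy": -121, "dz": -75, "twist": 0.262}
  ]
}}

```text
time_s: 7.5
eef_pos: [0.5225, 0.0668, 0.1257]
ee_rot: [0.226, 0.974, -0.001, -0.0]
contact_force: [-0.6, -0.3, -0.9]
finger_gap: 0.0399
gripper_force: 0.0
```

Emit:
{"name": "drive_tool", "arguments": {
  "motion": [
    {"dx": 0, "dy": 0, "dz": 0, "twist": 0},
    {"dx": 0, "dy": 0, "dz": 0, "twist": 0},
    {"dx": 0, "dy": 0, "dz": 0, "twist": 0},
    {"dx": 0, "dy": 0, "dz": 0, "twist": 0},
    {"dx": 0, "dy": 0, "dz": 0, "twist": 0}
  ],
  "hand": 0
}}

```text
time_s: 8.12
eef_pos: [0.5224, 0.07, 0.1263]
ee_rot: [0.223, 0.975, 0.0, 0.0]
contact_force: [0.1, 0.2, 0.2]
finger_gap: -0.0
gripper_force: 0.0
```

```bash
python3 - <<'E'
from h import *
o=robot.get_obs();print(o['time_s'],o['eef_pos'],o['contact_force'],o['finger_gap'],o['qpos'].round(3),Ro.from_quat(o['ee_rot']).as_matrix().round(4))
c=snap('wrist','w4.png',None,1.5)
for p in ([.4929,.083,.054],[.519,.137,.045]): print(np.array(proj(c,p))*1.5)
E
```

```text
8.125 [0.52235826 0.07001182 0.12634197] [0.14933057 0.17287904 0.23839351] -1.0751339097366656e-05 [-0.578  0.235  0.404  1.89  -0.107  1.037  0.992] [[-9.006e-01  4.346e-01  1.000e-04]
 [ 4.346e-01  9.006e-01  1.000e-04]
 [-0.000e+00  2.000e-04 -1.000e+00]]
[381.31106987 250.39489058]
[515.49964312 246.75275132]
```

View pics/w4.png

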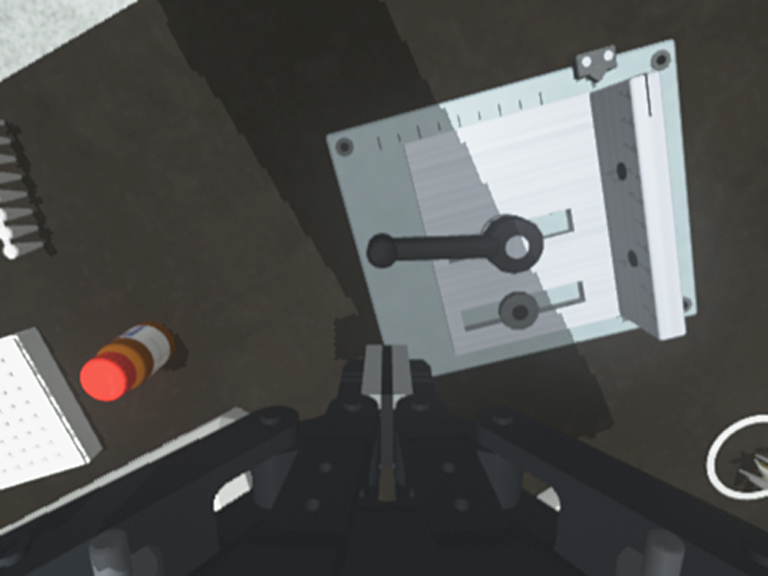

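The knob is at (382,250) and the hub at (516,246), exactly where predicted; the fence line is still at the pointer. Descending behind the knob.

Emit:
{"name": "drive_tool", "arguments": {
  "motion": [
    {"dx": 0, "dy": -1, "dz": 25, "twist": 0},
    {"dx": 0, "dy": -1, "dz": 45, "twist": 0},
    {"dx": 0, "dy": -1, "dz": 58, "twist": 0},
    {"dx": 0, "dy": -1, "dz": 64, "twist": 0},
    {"dx": 4, "dy": -1, "dz": 64, "twist": 0},
    {"dx": 8, "dy": -1, "dz": 64, "twist": 0},
    {"dx": 12, "dy": -1, "dz": 64, "twist": 0},
    {"dx": 14, "dy": -1, "dz": 64, "twist": 0}
  ]
}}

```text
time_s: 9.18
eef_pos: [0.5095, 0.0751, 0.0628]
ee_rot: [0.223, 0.975, 0.0, 0.001]
contact_force: [1.0, -1.1, -0.1]
finger_gap: 0.0002
gripper_force: 0.9
```

Emit:
{"name": "drive_tool", "arguments": {
  "motion": [
    {"dx": 3, "dy": -0.8, "dz": 0, "twist": 0.05},
    {"dx": 6.1, "dy": -1.5, "dz": 0, "twist": 0.1},
    {"dx": 9.2, "dy": -2, "dz": 0, "twist": 0.15},
    {"dx": 12.3, "dy": -2.4, "dz": 0, "twist": 0.2},
    {"dx": 15.4, "dy": -2.6, "dz": 0, "twist": 0.25},
    {"dx": 18.5, "dy": -2.6, "dz": 0, "twist": 0.3},
    {"dx": 21.7, "dy": -2.5, "dz": 0, "twist": 0.35},
    {"dx": 24.8, "dy": -2.3, "dz": 0, "twist": 0.4}
  ]
}}

```text
time_s: 10.18
eef_pos: [0.4863, 0.0835, 0.0627]
ee_rot: [0.413, 0.911, 0.0, 0.0]
contact_force: [1.0, -1.1, 1.1]
finger_gap: -0.0001
gripper_force: 0.9
```

```bash
cat > st.py <<'E'
from h import *
o=robot.get_obs();R=Ro.from_quat(o['ee_rot']).as_matrix();S=np.array([.519,.137])
d=R.T@np.r_[S-o['eef_pos'][:2],0]*1000
print(o['time_s'],o['eef_pos'].round(4),'tip_dir',np.arctan2(-R[1,1],-R[0,1]).round(3),'stud in tool',d[:2].round(1),'F tool',(R.T@o['contact_force']).round(2),'M',o['ft_torque'].round(2),'q',o['qpos'].round(2))
E
python3 st.py
```

```text
10.175 [0.4863 0.0835 0.0627] tip_dir -2.423 stud in tool [18.7 59.8] F tool [-1.48  0.02 -1.12] M [-0.3  -0.17  0.02] q [-0.66  0.26  0.45  2.02 -0.15  0.88  0.58]
```

Emit:
{"name": "drive_tool", "arguments": {
  "motion": [
    {"dx": 3, "dy": -0.8, "dz": 0, "twist": 0.05},
    {"dx": 6.1, "dy": -1.5, "dz": 0, "twist": 0.1},
    {"dx": 9.2, "dy": -2, "dz": 0, "twist": 0.15},
    {"dx": 12.3, "dy": -2.4, "dz": 0, "twist": 0.2},
    {"dx": 15.4, "dy": -2.6, "dz": 0, "twist": 0.25}
  ]
}}

```text
time_s: 10.8
eef_pos: [0.4741, 0.0934, 0.0626]
ee_rot: [0.523, 0.852, 0.0, 0.0]
contact_force: [1.0, -2.3, 1.5]
finger_gap: -0.0
gripper_force: 0.9
```

```bash
python3 st.py
```

```text
10.8 [0.4741 0.0934 0.0626] tip_dir -2.673 stud in tool [18.6 59.8] F tool [-2.47 -0.17 -1.51] M [-0.35 -0.16 -0.02] q [-0.72  0.24  0.48  2.05 -0.14  0.88  0.31]
```

Emit:
{"name": "drive_tool", "arguments": {
  "motion": [
    {"dx": 1.5, "dy": -0.4, "dz": 0, "twist": 0.025},
    {"dx": 3, "dy": -0.8, "dz": 0, "twist": 0.05},
    {"dx": 4.5, "dy": -1.2, "dz": 0, "twist": 0.075},
    {"dx": 6.1, "dy": -1.5, "dz": 0, "twist": 0.1},
    {"dx": 6.1, "dy": -1.5, "dz": 0, "twist": 0.1}
  ]
}}

```text
time_s: 11.42
eef_pos: [0.4696, 0.0986, 0.0623]
ee_rot: [0.565, 0.825, 0.0, -0.0]
contact_force: [0.7, -0.4, 0.3]
finger_gap: 0.0003
gripper_force: 0.3
```

```bash
python3 st.py
```

```text
11.425 [0.4696 0.0986 0.0623] tip_dir -2.771 stud in tool [17.9 59.9] F tool [-0.59  0.53 -0.3 ] M [-0.09 -0.03  0.03] q [-0.75  0.24  0.49  2.06 -0.15  0.88  0.2 ]
```

Emit:
{"name": "drive_tool", "arguments": {
  "motion": [
    {"dx": 1.5, "dy": -0.4, "dz": 0, "twist": 0.025},
    {"dx": 3, "dy": -0.8, "dz": 0, "twist": 0.05},
    {"dx": 4.5, "dy": -1.2, "dz": 0, "twist": 0.075},
    {"dx": 6.1, "dy": -1.5, "dz": 0, "twist": 0.1},
    {"dx": 7.6, "dy": -1.8, "dz": 0, "twist": 0.125}
  ]
}}

```text
time_s: 12.05
eef_pos: [0.4653, 0.1049, 0.0623]
ee_rot: [0.616, 0.788, 0.0, 0.0]
contact_force: [1.4, -1.3, -0.0]
finger_gap: -0.0001
gripper_force: 1.0
```

```bash
python3 st.py
```

```text
12.05 [0.4653 0.1049 0.0623] tip_dir -2.897 stud in tool [18.1 59.9] F tool [-1.59  1.03  0.  ] M [-0.36 -0.34 -0.05] q [-0.78  0.23  0.51  2.07 -0.15  0.88  0.06]
```

Emit:
{"name": "drive_tool", "arguments": {
  "motion": [
    {"dx": 1.5, "dy": -0.4, "dz": 0, "twist": 0.025},
    {"dx": 3, "dy": -0.8, "dz": 0, "twist": 0.05},
    {"dx": 4.5, "dy": -1.2, "dz": 0, "twist": 0.075},
    {"dx": 6.1, "dy": -1.5, "dz": 0, "twist": 0.1},
    {"dx": 7.6, "dy": -1.8, "dz": 0, "twist": 0.125}
  ]
}}

```text
time_s: 12.68
eef_pos: [0.4618, 0.1117, 0.0623]
ee_rot: [0.664, 0.748, 0.0, 0.0]
contact_force: [2.1, -3.3, -0.1]
finger_gap: -0.0005
gripper_force: 1.9
```

```bash
python3 st.py
```

```text
12.675 [0.4618 0.1117 0.0623] tip_dir -3.022 stud in tool [18.3 59.8] F tool [-3.57  1.67  0.06] M [-0.75 -0.55 -0.  ] q [-0.81  0.23  0.52  2.07 -0.15  0.87 -0.08]
```

Emit:
{"name": "drive_tool", "arguments": {
  "motion": [
    {"dx": 1.5, "dy": -0.4, "dz": 0, "twist": 0.025},
    {"dx": 3, "dy": -0.8, "dz": 0, "twist": 0.05},
    {"dx": 4.5, "dy": -1.2, "dz": 0, "twist": 0.075}
  ]
}}

```text
time_s: 13.05
eef_pos: [0.4601, 0.1159, 0.0623]
ee_rot: [0.691, 0.723, 0.0, 0.0]
contact_force: [2.6, -5.0, 0.4]
finger_gap: -0.0001
gripper_force: 2.5
```

```bash
python3 st.py
```

```text
13.05 [0.4601 0.1159 0.0623] tip_dir -3.097 stud in tool [18.5 59.7] F tool [-5.11  2.35 -0.37] M [-1.04 -0.66 -0.  ] q [-0.82  0.23  0.53  2.07 -0.15  0.87 -0.17]
```

Emit:
{"name": "drive_tool", "arguments": {
  "motion": [
    {"dx": 1.5, "dy": -0.4, "dz": 0, "twist": 0.025},
    {"dx": 3, "dy": -0.8, "dz": 0, "twist": 0.05},
    {"dx": 4.8, "dy": -1.2, "dz": 0, "twist": 0.08},
    {"dx": 4.8, "dy": -1.2, "dz": 0, "twist": 0.08}
  ]
}}

```text
time_s: 13.55
eef_pos: [0.4587, 0.1205, 0.0624]
ee_rot: [0.72, 0.694, -0.0, 0.0]
contact_force: [2.0, -4.8, 1.2]
finger_gap: 0.0
gripper_force: 2.5
```

```bash
python3 st.py
```

```text
13.55 [0.4587 0.1205 0.0624] tip_dir 3.106 stud in tool [18.6 59.7] F tool [-4.73  2.19 -1.17] M [-1.06 -0.58 -0.01] q [-0.84  0.23  0.54  2.07 -0.15  0.87 -0.25]
```

Emit:
{"name": "drive_tool", "arguments": {
  "motion": [
    {"dx": 1, "dy": -0.2, "dz": 0, "twist": 0.015},
    {"dx": 1.9, "dy": -0.5, "dz": 0, "twist": 0.03}
  ]
}}

```text
time_s: 13.8
eef_pos: [0.4583, 0.1221, 0.0624]
ee_rot: [0.73, 0.683, -0.0, 0.0]
contact_force: [3.2, -6.3, 1.3]
finger_gap: -0.0002
gripper_force: 3.3
```

```bash
python3 st.py
```

```text
13.8 [0.4583 0.1221 0.0624] tip_dir 3.076 stud in tool [18.9 59.6] F tool [-6.09  3.64 -1.27] M [-1.38 -0.57 -0.03] q [-0.85  0.23  0.54  2.07 -0.15  0.87 -0.29]
```

Emit:
{"name": "drive_tool", "arguments": {
  "motion": [
    {"dx": 1, "dy": -0.2, "dz": 0, "twist": 0.015},
    {"dx": 2.2, "dy": -0.5, "dz": 0, "twist": 0.035}
  ]
}}

```text
time_s: 14.05
eef_pos: [0.4578, 0.1241, 0.0623]
ee_rot: [0.742, 0.67, -0.0, 0.0]
contact_force: [1.8, -6.7, 2.5]
finger_gap: -0.0
gripper_force: 3.7
```

```bash
python3 st.py
```

```text
14.05 [0.4578 0.1241 0.0623] tip_dir 3.04 stud in tool [19.  59.5] F tool [-6.51  2.45 -2.49] M [-1.6  -0.45 -0.04] q [-0.86  0.23  0.55  2.07 -0.15  0.88 -0.33]
```

The push is about 6.7 N and has risen steadily since the bite, so it is well tightened. I'll back off, rise and check the line.

Emit:
{"name": "drive_tool", "arguments": {
  "motion": [
    {"dx": -4, "dy": 0, "dz": 0, "twist": 0},
    {"dx": -10, "dy": 0, "dz": 0, "twist": 0},
    {"dx": -15, "dy": 0, "dz": -10, "twist": 0},
    {"dx": -15, "dy": 0, "dz": -40, "twist": 0},
    {"dx": -15, "dy": 0, "dz": -80, "twist": 0},
    {"dx": -15, "dy": 0, "dz": -110, "twist": 0},
    {"dx": -15, "dy": 0, "dz": -110, "twist": 0},
    {"dx": -15, "dy": 0, "dz": -110, "twist": 0}
  ]
}}

```text
time_s: 15.05
eef_pos: [0.456, 0.1099, 0.1721]
ee_rot: [0.741, 0.671, 0.0, -0.0]
contact_force: [-0.6, 0.2, 0.0]
finger_gap: 0.0001
gripper_force: 0.0
```

```bash
python3 st.py; python3 - <<'E'
from h import *
c=snap('wrist','w5.png',None,1)
im=cv2.imread('pics/raw_w5.png')
u,v=map(int,proj(c,[.472,.2046,.0165]));print(u,v)
x0=max(0,min(u-60,512-130));y0=max(0,min(v-50,384-100));print(x0,y0)
cv2.imwrite('pics/w5c.png',cv2.resize(im[y0:y0+100,x0:x0+130],None,fx=6,fy=6,interpolation=cv2.INTER_CUBIC))
E
```

```text
15.05 [0.456  0.1099 0.1721] tip_dir 3.043 stud in tool [33.2 60. ] F tool [ 0.1  -0.57 -0.  ] M [ 0.   -0.04 -0.04] q [-0.89  0.04  0.57  1.99 -0.02  1.12 -0.4 ]
265 76
205 26
```

View pics/w5c.png

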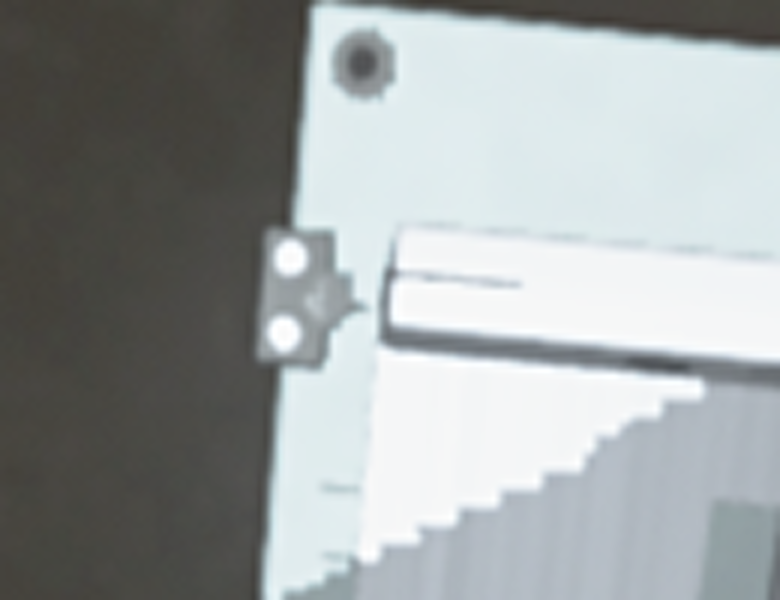

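Pointer tip at (365,305) in the crop; the line on the wall's top at its near end is at (390,272).

```bash
python3 - <<'E'
from h import *
c=L('w5.png');y=-.188;by=np.array([-np.sin(y),np.cos(y)]);bx=np.array([by[1],-by[0]])
g=lambda u,v,z:ray(c,205+u/6-.08,26+v/6-.08,z)[:2]
t=g(366,306,.0165)
for u,v in((390,272),(520,285)):
  l=g(u,v,.057);print(l,t,(l-t)@by,(l-t)@bx)
E
```

```text
[0.47447809 0.20386924] [0.47267387 0.20419127] 2.0845603145913217e-05 0.0018326156507155655
[0.48998565 0.2008467 ] [0.47267387 0.20419127] -5.0151413835586786e-05 0.017631832301427786
```

```bash
python3 -c "
from plant import robot
print(robot.sign_off())"
```

```text
the job is handed in; nothing more can be done
None
```

The fence's line stands at the pointer (measured within about 0.3 mm), the clamp was tightened until the lever push reached about 6.7 N, the gripper is clear of everything, and the job is handed in; the clamp's force on the fence could not be read directly.

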